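# Start and drive a screw eye into a log-slice bird feeder

## Task

Screw the big steel screw eye into the log slice in the cradle: grip its ring, push it down firmly and, while pushing, turn it clockwise (seen from above) so it cuts its thread, until its collar sits flush on the wood. Then let go. Leave the pine cones beside the cradle where they lie.

Things in the scene. Friction and masses are not known exactly. Their poses are not given: they have to be found in the camera images.
- cradle: Square plywood cradle fixed to the table, 190 x 190 mm, base 14 mm thick, four wooden corner stops up to 44 mm high; holds the log slice. Origin: centre of its underside, on the table. The slice is always centred over it.
- log_top (a point): Centre of the log slice's upper face, on the screw's axis, 74 mm above the table. The slice is 144 mm across, 48 mm thick, with bark. It cannot turn or shift but lies on a soft pad: it gives about 1 mm for each 3 N of downward push after the first 1 N, at most 9 mm, and rises again when let go.
- screw_eye: Big steel self-tapping screw eye, upright in the slice's pilot hole; it cannot be pulled out or tipped. Origin: centre of the underside of its collar (32 mm across, 8 mm thick). On it stands a flat ring, outer diameter 54 mm, inner 32, 10 mm thick, spanning 12 to 66 mm above the origin. The ring lies in the body's x-z plane; y is square to its flat faces; z is up, along the screw.
- eye_center (a point): Centre of the ring, on the screw's axis, 39 mm above the collar's underside: pinch the flat ring here across its 10 mm thickness. With under about 7 N of push the screw only spins without biting; turned clockwise (from above) under 10 to 20 N it cuts, sinking 10 mm per turn, resisting with about 0.15 Nm. Pushing alone does not drive it, nor does turning it back unpushed raise it.
- collar (a point): Centre of the collar's underside (same point as the screw eye's origin). It starts 4 to 6 mm above the wood, so 2.6 to 3.6 rad of biting turn bring it flush on the wood, where it stops sinking; turning on does no harm. The turn may be made in several grasps; lift the open gripper clear of the ring before turning it back.
- cone_big: Dark brown pine cone, 120 mm long, 55 mm thick, lying beside the cradle. A bystander; origin at its underside.
- cone_small: Dark brown pine cone, 75 mm long, 44 mm thick, lying beside the cradle. A bystander; origin at its underside.

How it is judged:
By the outcome, as a careful person would: the job done as asked, in the order asked, and still so for the second after the job is handed in, with the robot touching nothing.
It also fails if it takes over 72 s, if anything falls off the work surface, if the arm or the gripper's body presses on something with over 40 N, if the wrist force passes 120 N, or if a joint passes its speed limit or range.

## Robot

A 7-joint arm with a two-finger parallel gripper is mounted at the origin on the work surface. World frame = base frame: x ahead of the robot, y to its left, z up, the work surface at z = 0. Lengths are in m, angles in rad, forces in N, time in s.
With the tool pointing down it reaches from about 0.4 to 0.85 m from the base axis. Payload 10.4 kg.
Tool frame: the origin (TCP) lies on the centre line of the jaws, within the pads' length; the fingertips stand 14 mm ahead of it and the grasp point (between the pads) lies 5 mm behind it (manip.tip_reach is the distance from the TCP to the fingertips, in m); z points along the fingers, y is the line along which they close (so a half turn about z gives the same grasp; the last joint's range is limited). The gripper opens to 85 mm and grips with 20 to 120 N. Pads are 22 mm wide; open, the fingers measure 114 mm over their backs; the gripper's body (76 mm by 85 mm) begins 54 mm behind the grasp point. The pads swing forward as they close: fully open they stand 13 mm farther back than shut.
Start: joints at [-1.154, 0.332, -0.065, 1.46, 0.022, 1.35, -0.088], TCP at [0.266, 0.566, 0.245] pointing down, gripper open.
Joint ranges: [-2.6, 2.6], [-0.5, 2.12], [-1.47, 1.34], [0.16, 2.42], [-1.27, 4.41], [0.06, 2.06], [-2.6, 2.6]. Speed limits (rad/s): [2.22, 2.22, 2.79, 2.79, 3.14, 3.14, 3.14].

## Interface

Orientations are given as a unit quaternion [x, y, z, w].
In Python, from workcell import manip gives the robot as it stands.
- The arm moves only by the shell command python3 -m pendant 'ROWS' [FORCE]. ROWS is JSON, a list of rows, each a list of 7 numbers: the shift along the tool's x, y, z in units of 50 mm (1.0 is 50 mm), then the turn, a rotation vector about the tool's x, y, z in units of 8 degrees (1.0 is 8 degrees), then the opening, from -1 (shut) to 1 (fully open), so that 0 is half open. In form: [[dx, dy, dz, ax, ay, az, jaw], ...]. A call has exactly 10 rows; each row is the pose to reach, as a shift and turn from the pose commanded when the call began, along the tool's axes at that moment; what a row does not reach only later rows make up. A row lasts 1/8 s, in which the tool goes at most 62.5 mm and 10.7 degrees, less where a joint would pass 70% of its speed; a pose out of reach is approached as far as the arm can. A call with a gripper value outside its range is refused whole. The fingers move at their own pace and stop on an object; FORCE is the grip in N (left out, the last holds). Time passes only in rows, so rows that repeat a pose let the fingers close, or fill a call up. It gives the time, the measured TCP pose, the force, the opening and the grip force at its end, in the units of the state.
- manip.get_obs(): the state, without advancing time (a new reading comes with each control period).
- manip.camera(name): name is "scene" or "top" or "wrist"; returns (picture, depth): 480x640x3 uint8, red, green, blue; 480x640 float32, m along the optical axis (not along the pixel's ray), 0 where there is no reading.
- manip.get_calibration(name): a dict with "fx", "fy", "cx", "cy" (pixels), "xyz" and "orientation" of the camera in the world. Camera axes: x right, y up, looking along -z (the intrinsics and any distortion apply to the point x, -y, -z); pixel columns grow to the right and rows downward; lengths in m; the calibration is good to about 2 mm. A picture is of the moment at which its call begins: read the wrist's pose just before it. get_calibration takes no time and is no camera call; for the wrist camera it gives the pose at the moment of the call.
- manip.hand_in(): hands the job in; it is judged then, once.
Trained networks look in the newest picture that a camera, given by its name, has taken for a name from the list of things; names that differ only in an ending like _2 or _b are one class to them, and where a whole thing is asked for, a point or a joint stands for the part that bears it (a point fixed in the world has none). Each returns a list of dicts, best first, with "p" (0 to 1); they miss things now and then, are a little off and sometimes report something else, mostly with a low value. They report only what shows in the picture. A call takes as long as a camera call.
- manip.find_in(thing, camera): "box" ([left, top, right, bottom] in pixels, round what is visible of it).
- manip.trace(thing, camera): "pixels" (480x640 bool, what is visible of it) and "box" ([left, top, right, bottom] in pixels, round what is visible of it).
- manip.tip_of(thing, camera): "pixel" ([column, row] in pixels: a listed point, or the origin of a listed thing).
The state is a dict: "clock": time; "joint_pos": joint angles; "joint_velocities": joint speeds; "tau": joint torques, N m; "position": TCP position; "ee_rot": TCP orientation; "ft_force": force on the tool from outside, world axes, zero at the start; "torque": the same for the moment, N m; "grip_width": opening from 0.0 (shut) to 1.0 (fully open); "grasp_force": force on a finger pad.
Only numpy, scipy, OpenCV 4.12 (cv2) and the standard library are available. Lean on these libraries where they do the work, as an engineer would, in place of code of your own. Each camera call takes 0.05 s, during which the arm holds its last target. There are 200 camera calls.

## Working session

There is one attempt and no reset: what is moved stays moved. The work goes in short steps, Python scripts to look and compute and a shell command to move; the robot and the scene stay as the last step left them, time stands still between calls to the robot, and variables do not carry over. Pictures are saved under pics/ and viewed, at most 10 in all, crops included, and the job is handed in when it is done.

```bash
mkdir -p pics
cat > h.py <<'E'
import numpy as np, cv2
from scipy.spatial.transform import Rotation as R
from workcell import manip
def pix2w(cam,u,v,d,c=None):
    c=c or manip.get_calibration(cam)
    p=np.array([(u-c["cx"])/c["fx"]*d,-(v-c["cy"])/c["fy"]*d,-d])
    return R.from_quat(c["orientation"]).apply(p)+np.array(c["xyz"])
def plane(cam,u,v,z,c=None):
    c=c or manip.get_calibration(cam); o=np.array(c["xyz"])
    r=pix2w(cam,u,v,1.0,c)-o
    return o+r*(z-o[2])/r[2]
def cloud(cam,mask,dep):
    v,u=np.nonzero(mask&(dep>0)); d=dep[v,u]; c=manip.get_calibration(cam)
    p=np.stack([(u-c["cx"])/c["fx"]*d,-(v-c["cy"])/c["fy"]*d,-d],1)
    return R.from_quat(c["orientation"]).apply(p)+np.array(c["xyz"])
E
cat > a.py <<'E'
from h import *
np.set_printoptions(precision=4,suppress=True)
o=manip.get_obs(); print(o["clock"],o["position"],o["ee_rot"],o["grip_width"])
ims=[]
for cam in ["top","scene"]:
    im,dep=manip.camera(cam); ims.append(im)
    c=manip.get_calibration(cam); print(cam,c)
    for t in ["screw_eye","cradle","cone_big","cone_small"]:
        for r in manip.trace(t,cam)[:1]:
            P=cloud(cam,r["pixels"],dep)
            print(t,round(r["p"],2),r["box"],len(P),np.median(P,0),P.min(0),P.max(0))
            if t=="screw_eye":
                Q=P[P[:,2]>np.percentile(P[:,2],99)-.05]; w,V=np.linalg.eigh(np.cov(Q[:,:2].T)); print(w,np.degrees(np.arctan2(V[1,1],V[0,1])))
    for t,z in [("eye_center",.118),("collar",.079),("log_top",.074)]:
        for r in manip.tip_of(t,cam)[:1]: print(t,r["p"],r["pixel"],plane(cam,*r["pixel"],z))
cv2.imwrite("pics/a.png",cv2.resize(np.hstack(ims),(800,300))[:,:,::-1])
E
python3 a.py
```

```text
0.0 [0.266  0.5652 0.2445] [ 0.2181  0.9759 -0.0007 -0.0001] 1.0005841654958267
top {'fx': 441.427948712566, 'fy': 441.427948712566, 'cx': 315.0567932411493, 'cy': 233.6726907611303, 'xyz': array([0.4755, 0.0543, 0.8732]), 'orientation': array([ 0.0331, -0.0147, -0.7003,  0.7129])}
screw_eye 0.81 [378.8, 174.3, 403.8, 201.9] 392 [ 0.6076 -0.0542  0.121 ] [ 0.587  -0.0831  0.0706] [ 0.6397 -0.0339  0.1465]
[0.     0.0002] 135.7953212346457
cradle 0.95 [318.4, 130.6, 452.3, 264.4] 9339 [ 0.6004 -0.0488  0.0704] [ 0.4832 -0.1858 -0.0036] [0.7374 0.0724 0.1465]
cone_big 0.91 [309.3, 109.1, 353.5, 170.0] 1233 [0.7122 0.0497 0.0374] [ 0.6616  0.0088 -0.003 ] [0.7739 0.0894 0.0515]
cone_small 0.75 [435.8, 214.4, 454.2, 253.9] 627 [ 0.538  -0.1687  0.0288] [ 0.5022 -0.1965 -0.0038] [ 0.5769 -0.1507  0.0395]
eye_center 0.83 [394.1, 185.2] [ 0.6124 -0.06    0.118 ]
collar 0.82 [387.9, 189.6] [ 0.6113 -0.0548  0.079 ]
log_top 0.69 [386.9, 191.3] [ 0.609  -0.0537  0.074 ]
scene {'fx': 495.7060505287457, 'fy': 495.7060505287457, 'cx': 325.78877984765467, 'cy': 242.201694267983, 'xyz': array([1.2148, 0.4078, 0.6158]), 'orientation': array([0.2393, 0.4032, 0.7484, 0.469 ])}
screw_eye 0.94 [239.2, 224.0, 266.4, 264.9] 693 [ 0.6125 -0.0523  0.1083] [ 0.4133 -0.2061 -0.0018] [ 0.6319 -0.0306  0.146 ]
[0.     0.0002] 135.32581022909443
cradle 0.69 [196.8, 224.8, 325.9, 339.0] 7880 [ 0.6429 -0.0285  0.0443] [ 0.4567 -0.1832 -0.001 ] [0.7416 0.076  0.146 ]
cone_big 0.84 [237.0, 314.1, 311.5, 357.1] 1741 [0.7261 0.057  0.0328] [ 0.6337 -0.0106 -0.002 ] [0.7714 0.093  0.0509]
cone_small 0.52 [212.2, 239.9, 231.8, 262.4] 204 [ 0.5537 -0.1729  0.0312] [ 0.5083 -0.2182 -0.002 ] [ 0.6352 -0.1186  0.0739]
eye_center 0.62 [252.4, 240.0] [ 0.6099 -0.0531  0.118 ]
collar 0.92 [258.2, 256.9] [ 0.6056 -0.0479  0.079 ]
log_top 0.71 [258.9, 260.5] [ 0.6091 -0.0447  0.074 ]
```

View pics/a.png

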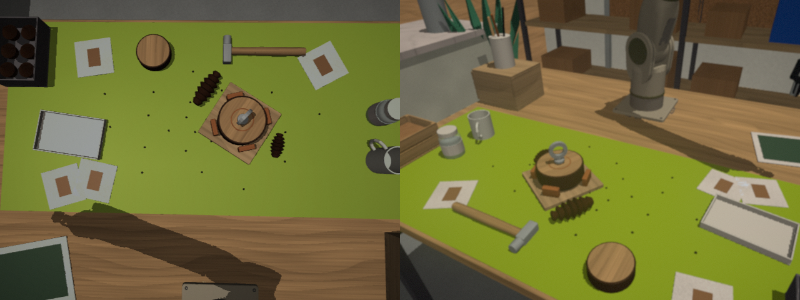

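The top view shows the eye at about pixel (392,187), in the slice in the cradle. Its centre is near (0.610, -0.053), its top is at z≈0.146, and the ring plane runs along about 135.5°. The cones lie at the cradle's upper-left and right sides. I'll move above the eye, turning the jaws' closing line to about 45.5° (19° clockwise).

```bash
python3 -m pendant '[[-0.9,-0.65,0,0,0,0.3,1],[-1.8,-1.3,0,0,0,0.6,1],[-2.7,-1.95,0,0,0,0.9,1],[-3.6,-2.6,0,0,0,1.2,1],[-4.5,-3.25,0,0,0,1.5,1],[-5.4,-3.9,0,0,0,1.8,1],[-6.3,-4.5,0,0,0,2.1,1],[-7.2,-5.15,0,0,0,2.4,1],[-8.1,-5.8,0,0,0,2.4,1],[-9,-6.45,0,0,0,2.4,1]]' 60
cat > st.py <<'E'
from h import *
np.set_printoptions(precision=4,suppress=True)
o=manip.get_obs(); M=R.from_quat(o["ee_rot"]).as_matrix()
print("t",o["clock"],"p",o["position"],"yang",np.degrees(np.arctan2(M[1,1],M[0,1])),"zax",M[:,2],"q",o["joint_pos"],"F",o["ft_force"],"T",o["torque"],"g",o["grip_width"],o["grasp_force"])
import sys
if len(sys.argv)>3: print("units",M.T@(np.array(list(map(float,sys.argv[1:4])))-o["position"])/.05)
E
python3 st.py 0.61 -0.053 0.205
```

```text
clock: 2.05
position: [0.5366, 0.0806, 0.2456]
ee_rot: [0.378, 0.926, 0.0, 0.0]
ft_force: [0.3, 1.2, 0.1]
grip_width: 1.003
grasp_force: 0.0
t 2.05 p [0.5366 0.0806 0.2456] yang 45.613378697197774 zax [ 0.0007  0.0005 -1.    ] q [-0.5594  0.1462  0.3627  1.6996 -0.054   1.3047  0.61  ] F [0.3355 1.1667 0.0841] T [ 0.0432 -0.0656 -0.0181] g 1.0030887274895897 0.0
units [-2.9169 -0.8833  0.8123]
```

```bash
python3 -m pendant '[[-1,-0.3,0,0,0,0,1],[-2,-0.6,0,0,0,0,1],[-2.9,-0.88,0.2,0,0,0,1],[-2.9,-0.88,0.5,0,0,0,1],[-2.9,-0.88,0.8,0,0,0,1],[-2.9,-0.88,0.8,0,0,0,1],[-2.9,-0.88,0.8,0,0,0,1],[-2.9,-0.88,0.8,0,0,0,1],[-2.9,-0.88,0.8,0,0,0,1],[-2.9,-0.88,0.8,0,0,0,1]]' >/dev/null
python3 st.py 0.61 -0.053 0.114
python3 - <<'E'
from h import *
np.set_printoptions(precision=4,suppress=True)
c=manip.get_calibration("wrist"); im,dep=manip.camera("wrist"); 
for r in manip.trace("screw_eye","wrist")[:1]:
    P=cloud("wrist",r["pixels"],dep); P=P[(P[:,2]>.08)&(P[:,2]<.17)]
    top=np.percentile(P[:,2],99); Q=P[P[:,2]>.1]
    w,V=np.linalg.eigh(np.cov(Q[:,:2].T)); a=V[:,1]; n=V[:,0]
    s=Q[:,:2]@a; t=Q[:,:2]@n
    print(r["p"],r["box"],len(Q),"top",top,P[:,2].max(),"ang",np.degrees(np.arctan2(a[1],a[0])),"ext",np.ptp(s),np.ptp(t),"cen",a*(s.min()+s.max())/2+n*np.median(t))
    T=P[P[:,2]>top-.003]; print("topband",T.mean(0))
for t,z in [("eye_center",.119),("collar",.080)]:
    for r in manip.tip_of(t,"wrist")[:1]: print(t,r["p"],r["pixel"],plane("wrist",*r["pixel"],z,c))
cv2.imwrite("pics/b.png",im[:,:,::-1])
E
```

```text
t 3.3 p [ 0.6089 -0.0507  0.2055] yang 45.60664463113186 zax [ 0.0004  0.0001 -1.    ] q [-0.3543  0.3398  0.4555  1.5779 -0.1548  1.2594  0.922 ] F [ 0.2684 -0.5158  0.0836] T [ 0.0179  0.0386 -0.0161] g 1.001533096422465 0.0
units [-0.0485 -0.0178  1.8307]
0.88 [297.4, 206.0, 343.8, 293.6] 1420 top 0.1449619066918003 0.14571865026505998 ang 136.2957954113533 ext 0.051388195513334844 0.010106579099461777 cen [ 0.6078 -0.054 ]
topband [ 0.6083 -0.0544  0.1435]
eye_center 0.62 [324.1, 253.1] [ 0.6128 -0.0543  0.119 ]
collar 0.64 [318.6, 233.1] [ 0.608  -0.0553  0.08  ]
```

View pics/b.png

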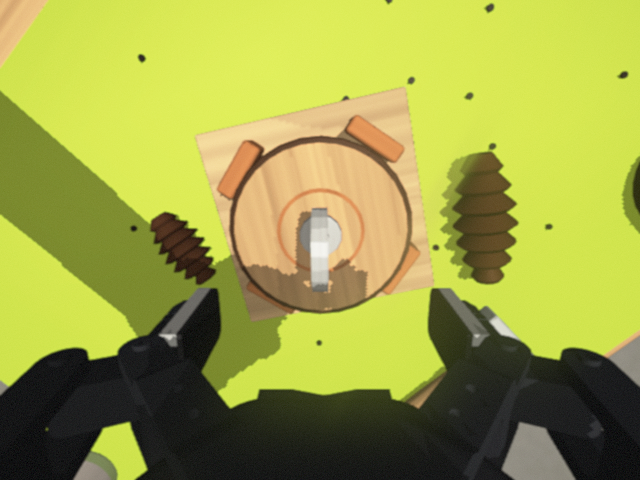

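The wrist view shows the eye upright at (319,250), midway between the fingers, with its ring plane running along the picture's vertical. Both cones are clear of the fingers. Its centre is (0.608, -0.054) with the top at 0.1455, so I'll go down to TCP z 0.1135.

```bash
python3 st.py 0.608 -0.054 0.1135; python3 -m pendant '[[-0.03,0.02,0.4,0,0,0,1],[-0.04,0.04,0.8,0,0,-0.05,1],[-0.04,0.04,1.2,0,0,-0.05,1],[-0.04,0.04,1.6,0,0,-0.05,1],[-0.04,0.04,1.84,0,0,-0.05,1],[-0.04,0.04,1.84,0,0,-0.05,0.2],[-0.04,0.04,1.84,0,0,-0.05,-1],[-0.04,0.04,1.84,0,0,-0.05,-1],[-0.04,0.04,1.84,0,0,-0.05,-1],[-0.04,0.04,1.84,0,0,-0.05,-1]]' 80; python3 st.py 0.608 -0.054 0.1135
```

```text
t 3.5 p [ 0.6088 -0.0508  0.2053] yang 45.59805477718033 zax [ 0.      0.0001 -1.    ] q [-0.3542  0.3401  0.4555  1.5781 -0.1548  1.2594  0.9221] F [-0.0751  0.1308 -1.5161] T [0.0139 0.0324 0.0178] g 1.0011445054191497 0.0
units [-0.0345 -0.0572  1.8358]
clock: 4.75
position: [0.6098, -0.0533, 0.1132]
ee_rot: [0.376, 0.927, -0.002, -0.001]
ft_force: [-9.4, -6.1, 5.8]
grip_width: 0.102
grasp_force: 77.8
t 4.75 p [ 0.6098 -0.0533  0.1132] yang 45.87744240692174 zax [-0.0037 -0.0023 -1.    ] q [-0.3314  0.4308  0.4338  1.667  -0.1963  1.091   0.9599] F [-9.4405 -6.1135  5.7929] T [-1.5865  2.1671  0.0209] g 0.10245959132419742 77.81105725989619
units [ 0.0159 -0.0348 -0.0054]
```

```bash
python3 -m pendant '[[0,-0.03,0,0,0,0,-1],[0,-0.06,0,0,0,0,-1],[0,-0.08,0.02,0,0,0,-1],[0,-0.08,0.04,0,0,0,-1],[0,-0.08,0.06,0,0,0,-1],[0,-0.08,0.06,0,0,0,-1],[0,-0.08,0.06,0,0,0,-1],[0,-0.08,0.06,0,0,0,-1],[0,-0.08,0.06,0,0,0,-1],[0,-0.08,0.06,0,0,0,-1]]' 90 >/dev/null; python3 st.py 0.608 -0.054 0.1135
```

```text
t 6.0 p [ 0.6092 -0.0538  0.1114] yang 45.99510976925072 zax [ 0.0011  0.0001 -1.    ] q [-0.3291  0.4284  0.4325  1.6742 -0.1987  1.0815  0.9654] F [-4.5918  0.2743  9.9828] T [-0.3711  1.1546 -0.0572] g 0.09985174470287028 87.70202725252602
units [ 0.0147 -0.0189 -0.0425]
```

```bash
python3 -m pendant '[[0.02,-0.03,0.03,0,0,0,-1],[0.02,-0.03,0.065,0,0,0,-1],[0.02,-0.03,0.07,0,0,0.5,-1],[0.02,-0.03,0.075,0,0,1.25,-1],[0.02,-0.03,0.079,0,0,2,-1],[0.02,-0.03,0.083,0,0,2.75,-1],[0.02,-0.03,0.086,0,0,3.5,-1],[0.02,-0.03,0.089,0,0,4.25,-1],[0.02,-0.03,0.092,0,0,5,-1],[0.02,-0.03,0.092,0,0,5,-1]]' >/dev/null; python3 st.py 0.608 -0.054 0.1135
```

```text
t 7.25 p [ 0.6093 -0.0539  0.1082] yang 5.93852865714021 zax [ 0.0055  0.0003 -1.    ] q [-0.4318  0.452   0.5668  1.6859 -0.2704  1.0769  0.3212] F [-0.5981 -0.9583 14.6542] T [-0.2093  0.2161 -0.0508] g 0.09498397547284781 88.42438967811177
units [ 0.0003 -0.0262 -0.107 ]
```

```bash
python3 -m pendant '[[0,0,0.004,0,0,0.9,-1],[0,0,0.008,0,0,1.8,-1],[0,0,0.012,0,0,2.7,-1],[0,0,0.016,0,0,3.6,-1],[0,0,0.02,0,0,4.5,-1],[0,0,0.024,0,0,5.4,-1],[0,0,0.028,0,0,6.3,-1],[0,0,0.032,0,0,7.2,-1],[0,0,0.036,0,0,8,-1],[0,0,0.036,0,0,8,-1]]' >/dev/null; python3 st.py 0.608 -0.054 0.1135
```

```text
t 8.5 p [ 0.6098 -0.0545  0.1064] yang -58.075159881964815 zax [ 0.0065 -0.0008 -1.    ] q [-0.5974  0.5178  0.7983  1.6951 -0.4098  1.097  -0.6897] F [ 2.3507 -2.0447 15.5286] T [-0.5884 -0.2644 -0.0012] g 0.10139184144690411 88.4405366925057
units [-0.0254 -0.0266 -0.1414]
```

```bash
python3 -m pendant '[[0,0,0.004,0,0,0.9,-1],[0,0,0.008,0,0,1.8,-1],[0,0,0.012,0,0,2.7,-1],[0,0,0.016,0,0,3.6,-1],[0,0,0.02,0,0,4.5,-1],[0,0,0.024,0,0,5.4,-1],[0,0,0.028,0,0,6.3,-1],[0,0,0.032,0,0,7.2,-1],[0,0,0.035,0,0,8,-1],[0,0,0.035,0,0,8,-1]]' >/dev/null; python3 st.py 0.608 -0.054 0.1135
```

```text
t 9.75 p [ 0.6095 -0.0552  0.1045] yang -122.10552228998546 zax [ 0.0059 -0.002  -1.    ] q [-0.7467  0.6343  1.0399  1.7033 -0.5937  1.1489 -1.6709] F [ 1.2031 -4.2125 15.6976] T [-0.9316 -0.0939 -0.0833] g 0.09492229116925738 88.51736739015905
units [-0.037  -0.0042 -0.1795]
```

```bash
python3 -m pendant '[[0,0,0.003,0,0,0.7,-1],[0,0,0.006,0,0,1.4,-1],[0,0,0.009,0,0,2.1,-1],[0,0,0.012,0,0,2.8,-1],[0,0,0.015,0,0,3.5,-1],[0,0,0.018,0,0,4.2,-1],[0,0,0.021,0,0,4.9,-1],[0,0,0.023,0,0,5.5,-1],[0,0,0.023,0,0,5.5,-1],[0,0,0.023,0,0,5.5,-1]]' >/dev/null; python3 st.py 0.608 -0.054 0.1135
```

```text
t 11.0 p [ 0.6091 -0.0554  0.1035] yang -166.01253010560504 zax [ 0.0051 -0.002  -1.    ] q [-0.8215  0.7454  1.1945  1.7075 -0.7388  1.2111 -2.3356] F [-1.2111 -3.185  18.4628] T [-0.8355  0.4129  0.0324] g 0.10031368243858386 88.73802604910452
units [-0.0316  0.0129 -0.1996]
```

```bash
python3 -m pendant '[[0,0,-0.06,0,0,0,-1],[0,0,-0.12,0,0,0,-1],[0,0,-0.18,0,0,0,-1],[0,0,-0.18,0,0,0,0],[0,0,-0.18,0,0,0,1],[0,0,-0.18,0,0,0,1],[0,0,-0.18,0,0,0,1],[0,0,-0.18,0,0,0,1],[0,0,-0.6,0,0,0,1],[0,0,-1,0,0,0,1]]' | grep -E "grip|force|pos"; python3 -m pendant '[[0,0,-0.5,0,0,0,1],[0,0,-1,0,0,-0.8,1],[0,0,-1,0,0,-2,1],[0,0,-1,0,0,-3.2,1],[0,0,-1,0,0,-4.4,1],[0,0,-1,0,0,-5.6,1],[0,0,-1,0,0,-6.8,1],[0,0,-1,0,0,-8,1],[0,0,-1,0,0,-8,1],[0,0,-1,0,0,-8,1]]' >/dev/null; python3 st.py 0.608 -0.054 0.108
python3 - <<'E'
from h import *
np.set_printoptions(precision=4,suppress=True)
im,dep=manip.camera("wrist")
for r in manip.trace("screw_eye","wrist")[:1]:
    P=cloud("wrist",r["pixels"],dep); P=P[(P[:,2]>.06)&(P[:,2]<.17)]
    Q=P[P[:,2]>.1]; w,V=np.linalg.eigh(np.cov(Q[:,:2].T)); a=V[:,1]; n=V[:,0]
    s=Q[:,:2]@a; t=Q[:,:2]@n
    print(r["p"],r["box"],len(Q),"top",np.percentile(P[:,2],99),P[:,2].max(),"ang",np.degrees(np.arctan2(a[1],a[0])),"ext",np.ptp(s),np.ptp(t),"cen",a*(s.min()+s.max())/2+n*np.median(t))
cv2.imwrite("pics/c.png",im[:,:,::-1])
im,dep=manip.camera("scene"); r=manip.trace("screw_eye","scene")
if r:
    l,t,rr,b=map(int,r[0]["box"]); P=cloud("scene",r[0]["pixels"],dep); print("scene top",np.percentile(P[:,2],99))
else: l,t,rr,b=239,224,266,265
cv2.imwrite("pics/d.png",cv2.resize(im[max(0,t-40):b+50,l-50:rr+50],None,fx=4,fy=4,interpolation=cv2.INTER_CUBIC)[:,:,::-1])
E
```

```text
position: [0.6073, -0.0543, 0.1529]
ft_force: [-0.3, -1.2, 0.7]
grip_width: 0.995
grasp_force: 0.0
t 13.5 p [ 0.6072 -0.0542  0.2018] yang -102.22815792483351 zax [ 0.0008  0.0002 -1.    ] q [-0.757   0.4919  1.0402  1.6061 -0.4374  1.2967 -1.4321] F [-0.0151  0.5039 -0.0027] T [-0.0376  0.0495  0.0022] g 1.0007711805222204 0.0
units [ 0.0137 -0.0059  1.8751]
scene top 0.0479442928714273
```

View pics/c.png

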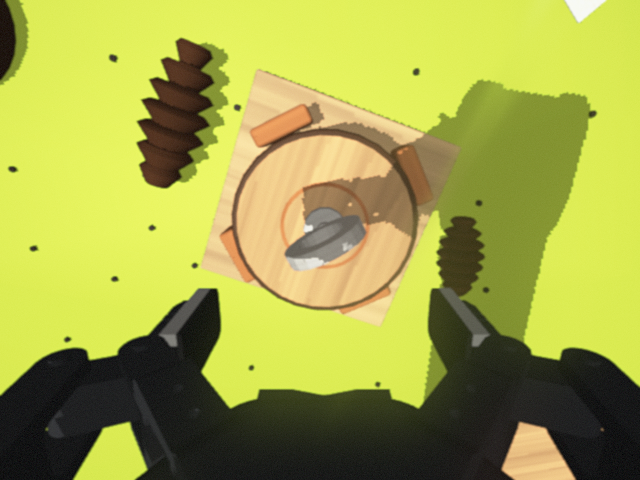

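View pics/d.png

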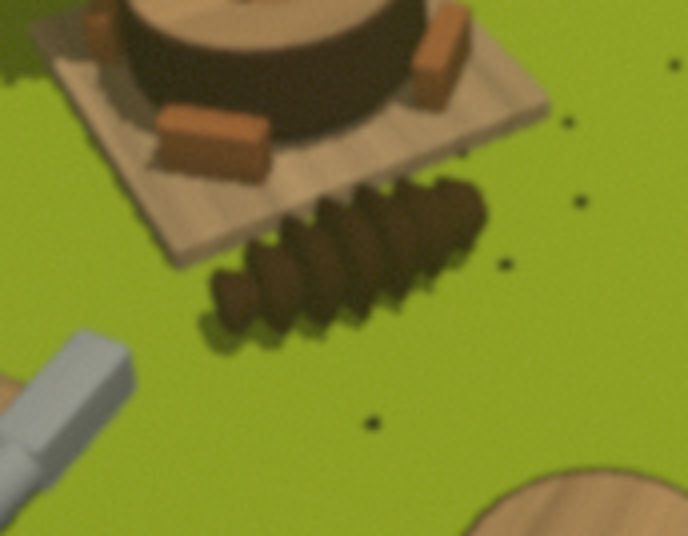

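The wrist view shows the eye still upright at (325,240), its ring turned about 64° from the jaw line. Both cones are undisturbed. The scene trace latched onto a cone, so I'm ignoring it. I'll measure the ring height directly from depth, then turn back to the half-turn-equivalent grasp, 116° further counter-clockwise.

```bash
python3 -m pendant '[[0,0,0,0,0,-1.2,1],[0,0,0,0,0,-2.4,1],[0,0,0,0,0,-3.6,1],[0,0,0,0,0,-4.8,1],[0,0,0,0,0,-6,1],[0,0,0,0,0,-7.2,1],[0,0,0,0,0,-8.4,1],[0,0,0,0,0,-9.6,1],[0,0,0,0,0,-10.8,1],[0,0,0,0,0,-12,1]]' >/dev/null;python3 -m pendant '[[0,0,0,0,0,-1.2,1],[0,0,0,0,0,-2.4,1],[0,0,0,0,0,-2.5,1],[0,0,0,0,0,-2.5,1],[0,0,0,0,0,-2.5,1],[0,0,0,0,0,-2.5,1],[0,0,0,0,0,-2.5,1],[0,0,0,0,0,-2.5,1],[0,0,0,0,0,-2.5,1],[0,0,0,0,0,-2.5,1]]' >/dev/null
cat > m.py <<'E'
from h import *
np.set_printoptions(precision=4,suppress=True)
im,dep=manip.camera("wrist")
P=cloud("wrist",np.ones((480,640),bool),dep)
P=P[np.hypot(P[:,0]-.608,P[:,1]+.054)<.045]
W=P[np.hypot(P[:,0]-.608,P[:,1]+.054)>.03]
Q=P[(P[:,2]>.1)&(P[:,2]<.16)]; w,V=np.linalg.eigh(np.cov(Q[:,:2].T)); a=V[:,1]; n=V[:,0]; s=Q[:,:2]@a; t=Q[:,:2]@n
print(len(Q),"top",np.percentile(Q[:,2],[95,99,100]),"wood",np.median(W[:,2]),"ringang",np.degrees(np.arctan2(a[1],a[0])),"ext",np.ptp(s),"cen",a*(s.min()+s.max())/2+n*np.median(t))
C=P[(P[:,2]>.076)&(P[:,2]<.096)&(np.hypot(P[:,0]-.608,P[:,1]+.054)<.02)]; print("collar top hist",np.histogram(C[:,2],bins=10,range=(.076,.096)))
cv2.imwrite("pics/e.png",im[:,:,::-1])
E
python3 m.py; python3 st.py 0.608 -0.054 0.108
```

```text
1441 top [0.1402 0.1407 0.1412] wood 0.2610384394152706 ringang 103.94521744554868 ext 0.05259410532547587 cen [ 0.6088 -0.0537]
collar top hist (array([  8,  32, 470, 184,   1,   1,   0,   0,   0,   0]), array([0.076, 0.078, 0.08 , 0.082, 0.084, 0.086, 0.088, 0.09 , 0.092,
       0.094, 0.096]))
t 16.25 p [ 0.6071 -0.054   0.201 ] yang 13.998135420533234 zax [ 0.      0.0001 -1.    ] q [-0.4819  0.3648  0.6288  1.5943 -0.2226  1.2552  0.4293] F [ 0.3528  0.9909 -0.2825] T [-0.0255 -0.0305  0.0196] g 0.9978156998021249 0.0
units [-0.0051  0.0177  1.8598]
```

The ring top is now about 0.1407 and the collar top about 0.082, where flush would be 0.140 and 0.082. That is flush or nearly so. I'll add one more pushed turn to be sure.

```bash
python3 -m pendant '[[0,0.02,0.4,0,0,0,1],[0,0.02,0.8,0,0,0,1],[0,0.02,1.2,0,0,0,1],[0,0.02,1.6,0,0,0,1],[0,0.02,1.86,0,0,0,1],[0,0.02,1.86,0,0,0,0.2],[0,0.02,1.86,0,0,0,-1],[0,0.02,1.86,0,0,0,-1],[0,0.02,1.86,0,0,0,-1],[0,0.02,1.86,0,0,0,-1]]' 90 >/dev/null; python3 st.py 0.6085 -0.054 0.108;  python3 -m pendant '[[0,0,0.03,0,0,0,-1],[0,0,0.06,0,0,0,-1],[0,0,0.09,0,0,0,-1],[0,0,0.12,0,0,0,-1],[0,0,0.12,0,0,0,-1],[0,0,0.12,0,0,0,-1],[0,0,0.12,0,0,0,-1],[0,0,0.12,0,0,0,-1],[0,0,0.12,0,0,0,-1],[0,0,0.12,0,0,0,-1]]' >/dev/null; python3 st.py
```

```text
t 17.5 p [ 0.6087 -0.0536  0.1086] yang 14.014851323029413 zax [ 0.0016  0.0003 -1.    ] q [-0.4521  0.4583  0.5938  1.685  -0.2844  1.0839  0.4724] F [2.4705 0.4318 1.6156] T [ 0.0995 -0.4857 -0.0346] g 0.09477642543934543 87.57148687785957
units [-0.0075 -0.0051  0.0115]
t 18.75 p [ 0.6089 -0.0536  0.1037] yang 14.005849531217567 zax [ 0.0021  0.0008 -1.    ] q [-0.4496  0.4642  0.5914  1.6886 -0.2889  1.0748  0.4756] F [-3.0869  1.0211 15.3087] T [0.2703 0.7205 0.0023] g 0.09711722037328838 88.48023781960364
```

Pushing with 15 N. Now I'll turn 64° without lowering the command much, which shows whether it still sinks.

```bash
python3 -m pendant '[[0,0,0,0,0,0.9,-1],[0,0,0.002,0,0,1.8,-1],[0,0,0.004,0,0,2.7,-1],[0,0,0.006,0,0,3.6,-1],[0,0,0.008,0,0,4.5,-1],[0,0,0.01,0,0,5.4,-1],[0,0,0.01,0,0,6.3,-1],[0,0,0.01,0,0,7.2,-1],[0,0,0.01,0,0,8,-1],[0,0,0.01,0,0,8,-1]]' >/dev/null; python3 st.py
```

```text
t 20.0 p [ 0.61   -0.054   0.1036] yang -50.08916978698596 zax [ 0.0045 -0.0001 -1.    ] q [-0.6163  0.5345  0.8272  1.6961 -0.4348  1.1002 -0.5326] F [ 1.3447 -0.1938 14.913 ] T [ 0.0859 -0.195   0.0115] g 0.09157698355694881 88.46124494739342
```

It no longer sinks: z dropped only 0.1 mm over 64° at 15 N, so it is flush. Next I'll ease off, open and lift away.

```bash
python3 -m pendant '[[0,0,-0.05,0,0,0,-1],[0,0,-0.1,0,0,0,-1],[0,0,-0.13,0,0,0,-1],[0,0,-0.13,0,0,0,0],[0,0,-0.13,0,0,0,1],[0,0,-0.13,0,0,0,1],[0,0,-0.13,0,0,0,1],[0,0,-0.13,0,0,0,1],[0,0,-0.6,0,0,0,1],[0,0,-1,0,0,0,1]]' | grep -E "grip|force|pos"; python3 -m pendant '[[0,0,-0.5,0,0,0,1],[0,0,-1,0,0,0,1],[0,0,-1,0,0,0,1],[0,0,-1,0,0,0,1],[0,0,-1,0,0,0,1],[0,0,-1,0,0,0,1],[0,0,-1,0,0,0,1],[0,0,-1,0,0,0,1],[0,0,-1,0,0,0,1],[0,0,-1,0,0,0,1]]' >/dev/null; python3 st.py; python3 m.py
```

```text
position: [0.608, -0.0539, 0.1523]
ft_force: [0.8, -0.5, 0.1]
grip_width: 0.998
grasp_force: 0.0
t 22.5 p [ 0.608  -0.0537  0.2015] yang -49.99935776694431 zax [-0.      0.0001 -1.    ] q [-0.6652  0.4337  0.8906  1.5998 -0.3485  1.2761 -0.59  ] F [ 0.3593 -1.0699 -0.0853] T [-0.0187 -0.0463 -0.017 ] g 0.9995019774385548 0.0
1418 top [0.1401 0.1405 0.1415] wood 0.2609705255602352 ringang -140.0312709456029 ext 0.05128057114832113 cen [ 0.6101 -0.0534]
collar top hist (array([ 13,  24, 484, 185,   0,   0,   0,   0,   0,   0]), array([0.076, 0.078, 0.08 , 0.082, 0.084, 0.086, 0.088, 0.09 , 0.092,
       0.094, 0.096]))
```

View pics/e.png

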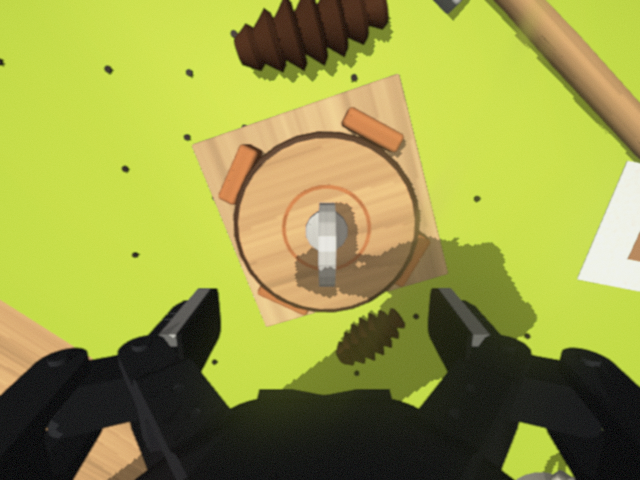

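The picture shows the eye upright at (327,245) with its collar down on the wood, at the same height as before the extra turn. The gripper is open and clear, and both cones lie untouched.

```bash
python3 -c "from workcell import manip; print(manip.hand_in())"
```

```text
the job is handed in; nothing more can be done
None
```

The screw eye is in with its collar flush on the wood (another 64° at 15 N sank it only 0.1 mm), the gripper is open and clear, the cones are where they lay, and the job was handed in at about 22.5 s.

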